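# Index and lock the rotary board stand

## Robot

A 6-joint arm with a two-finger parallel gripper is mounted at the origin on a cart in front of the work surface, level with it; the furniture and walls round the work are solid. World frame = base frame: x ahead of the robot, y to its left, z up, the work surface at z = 0. Lengths are in mm, angles in degrees, forces in N, time in s.
With the tool pointing down it reaches from about 400 to 825 mm from the base axis. Payload 7 kg.
Tool frame: the origin (TCP) lies between the finger pads; the fingertips stand env.tips_ahead ahead of it and the grasp point (between the pads) lies 2 mm behind it (env.tips_ahead is the distance from the TCP to the fingertips, in mm); z points along the fingers, y is the line along which they close (so a half turn about z gives the same grasp; the last joint's range is limited). The gripper opens to 85 mm and grips with 20 to 120 N. Pads are 22 mm wide; open, the fingers measure 114 mm over their backs; the gripper's body (76 mm by 85 mm) begins 54 mm behind the grasp point. The pads swing forward as they close: fully open they stand 13 mm farther back than shut.
Start: joints at [84.001, 20.546, 0.682, 0, -70.136, -16.507], TCP at [258.381, 623.566, 248.302] pointing down, gripper open.
Joint ranges: [-176.03, 176.03], [-82.01, 121.73], [-58.28, 71.71], [-173.87, 95.51], [-174.79, -0.11], [-173.66, 173.66]. Speed limits (degrees/s): [136.94, 136.94, 172.46, 180, 180, 180].

## Interface

Orientations are given as a 3x3 rotation matrix whose columns are the frame's x, y, z axes.
In Python, from station import env gives the robot as it stands.
- The arm moves only by the tool arm_command, never from a script. Its argument "steps" is text: rows parted by semicolons, each of 5 numbers parted by spaces: the closure, from -1 (fully open) to 1 (shut), so that 0 is half open, then the shift along the tool's x, y, z in mm, then the turn about the tool's z in degrees. A call has 1 to 12 rows; each row is the pose to reach, as a shift and turn from the pose commanded when the call began, along the tool's axes at that moment; what a row does not reach only later rows make up. A row lasts 1/8 s, in which the tool goes at most 62.5 mm and 10.7 degrees, less where a joint would pass 70% of its speed; a pose out of reach is approached as far as the arm can. A call with a gripper value outside its range is refused whole. The fingers move at their own pace and stop on an object; the grip force is fixed at half the most. Time passes only in rows, so rows that repeat a pose let the fingers close. It gives the time, the measured TCP pose, the force and the opening at its end, in the units of the state.
- env.observe(): the state, without advancing time (a new reading comes with each control period).
- env.read_camera(name): name is "scene" or "top"; returns the picture (384x512x3 uint8, red, green, blue); there is no depth.
- env.camera_info(name): a dict with "fx", "fy", "cx", "cy" (pixels), "extrinsics" (4x4, takes a point from world to camera coordinates). Camera axes: x right, y down, z forward; pixel columns grow to the right and rows downward; lengths in mm; the calibration is good to about 2 mm. A picture is of the moment at which its call begins. camera_info takes no time and is no camera call.
- env.job_done(): hands the job in, once; it reports no verdict.
The state is a dict: "time_s": time; "joint_pos": joint angles; "joint_vel": joint speeds; "joint_efforts": joint torques, N m; "tool_pos": TCP position; "orientation": TCP orientation; "ft_force": force on the tool from outside, world axes, zero at the start; "torque": the same for the moment, N m; "opening": finger opening in mm.
Only numpy, scipy, OpenCV 4.12 (cv2) and the standard library are available. Lean on these libraries where they do the work, as an engineer would, in place of code of your own. Each camera call takes 0.05 s, during which the arm holds its last target. There are 200 camera calls.

## Task

On the grey rotary board stand, push the wheel round by its spokes with a fingertip until the pointed nose of the arm that carries the circuit board points straight at the stand's upright post. Then push the locking lever beside the wheel round until it lies fully in against its stop, and come away. Only push, gently: do not pinch, grasp or lift anything, do not touch the circuit board, drag the stand, or disturb the things standing round it.

Things in the scene. Friction and masses are not known exactly. Their poses are not given: they have to be found in the camera images.
- stand: grey rotary board stand, not fixed, about 3.5 kg; origin on the worktop under the wheel's vertical axis. Round base 150 mm across, 16 mm high. Its -x side carries the upright steel index post (12 mm thick, 94 mm from the axis, pointed top 85 mm up); on its +y side a lug carries the locking lever, pivot at (15, 105) mm in the stand's frame. Wheel, lever and board turn about vertical axes
- wheel (a joint): angle of the three-armed wheel in the stand, turning counter-clockwise seen from above as it grows; 0 (or any full turn) when the board arm's nose points straight at the post. It turns freely either way through full turns and stays where it is left; about 2 N at 55 mm from the axis turns it
- nose (a point): tip of the pointed nose at the end of the board arm, 78 mm from the wheel's axis, 55 mm above the worktop. The board arm ends in a flat 50x80 mm paddle with a green circuit board (45x75 mm, top 77 mm above the worktop) on it
- index (a point): where the nose tip stands when it points straight at the post: 78 mm from the axis, 10 mm short of the post's face, 55 mm above the worktop
- ball_a (a point): black ball (18 mm) at the end of one plain spoke, 70 mm from the axis, 55 mm up; the spoke is a round steel bar 10 mm thick, centre line 55 mm up, from the hub (34 mm across) to the ball. Seen from above it is 120 degrees counter-clockwise of the board arm
- ball_b (a point): the same on the other plain spoke, 120 degrees clockwise of the board arm seen from above
- lever (a joint): angle of the locking lever: 0 when it points along the stand's +y (straight out from the wheel), growing clockwise seen from above, 1.45 against its stop, where it lies along the stand's +x beside the wheel. It stays where it is left; about 3 N at 45 mm from its pivot swings it
- lever_ball (a point): black ball (18 mm) at the end of the locking lever, 62 mm from the lever's pivot, 48 mm above the worktop; the lever is a round bar 10 mm thick, centre line 48 mm up, with a 24 mm boss at its pivot
- board: the circuit board on the board arm's paddle, not to be touched; origin under its centre, 46 mm from the wheel's axis
- flux: bystander, not to be disturbed: flux bottle (needle cap, 40 mm across, 100 mm high); origin under its centre
- reel: bystander, not to be disturbed: solder reel (54 mm across, 62 mm high); origin under its centre
- relay: bystander, not to be disturbed: plug-in relay (29x28x48 mm block); origin under its centre
- wick: bystander, not to be disturbed: flat wick reel (42 mm across, 12 mm high); origin under its centre
- cutters: bystander, not to be disturbed: side cutters (129x75x12 mm, lying flat); origin under its centre
- tape: bystander, not to be disturbed: roll of black tape (67 mm across, 19 mm high); origin under its centre

How it is judged (in metres and radians):
On the way, in this order (a step that is already met when the one before it is completed fails the run):
1. the nose points at the post and the wheel is at rest, the lever not yet swung in (horizontal distance between nose and index below 0.008 m and velocity of joint wheel between -0.05 and 0.05 rad/s and value of joint lever below 0.6 rad), for 0.3 s.
2. the locking lever lies in against its stop (value of joint lever above 1.28 rad), for 0.2 s.
At the end, for the whole second after the job is handed in: The nose tip is within 8 mm of the index point in front of the post (about 5 degrees), the lever is within about 10 degrees of its stop (over 1.28 rad), the wheel is at rest, and the stand is within 20 mm of where it stood (horizontal distance between nose and index below 0.008 m and value of joint lever above 1.28 rad and velocity of joint wheel between -0.05 and 0.05 rad/s and distance of stand from where it was at the start of the episode below 0.02 m); the robot touches nothing.
It fails at once if the stand is dragged, lifted or tipped (more than 20 mm or 6 degrees) (distance of stand from where it was at the start of the episode above 0.02 m or angle between stand's own z axis and vertical above 0.1 rad).
It fails at once if the circuit board is touched (contact force between any of the fingers, the arm and board above 0.5 N).
It fails at once if the wheel is pushed or squeezed with more than 20 N (contact force between the fingers and wheel above 20 N).
It fails at once if the lever is pushed or squeezed with more than 35 N (contact force between the fingers and lever above 35 N).
It fails at once if a bystander is pushed or carried more than 15 mm (distance of any of flux, reel, relay, wick, cutters, tape from where it was at the start of the episode above 0.015 m).
It also fails if it takes over 51 s, if anything falls off the work surface, if the arm or the gripper's body presses on something with over 40 N, if the wrist force passes 120 N, or if a joint passes its speed limit or range.

## Working session

There is one attempt and no reset: what is moved stays moved. The work goes in short steps, Python scripts to look and compute and a tool call to move; the robot and the scene stay as the last step left them, time stands still between calls to the robot, and variables do not carry over. Pictures are saved under pics/ and viewed, on a budget of 10 in all, crops included, one or two more only if the job needs it, and the job is handed in when it is done.

Besides the shell and the picture viewer there is one more tool, called after "Emit:" by a JSON object that holds its "op" and its "data", one argument or row to a line. arm_command: Moves the arm, as the interface text tells. Its arguments: {"type":"object","properties":{"steps":{"type":"string"}},"required":["steps"]}

```bash
mkdir -p pics
python3 - <<'E'
from station import env
import cv2
for n in("scene","top"):
    cv2.imwrite(f"pics/{n}0.png",cv2.resize(env.read_camera(n)[:,:,::-1],None,fx=1.5625,fy=1.5625))
    print(n,{k:(v if not hasattr(v,'round') else v.round(3) if not isinstance(v,float) else v) for k,v in env.camera_info(n).items()})
o=env.observe();print(o,env.tips_ahead)
E
```

```text
scene {'fx': 398.2860983525419, 'fy': 398.2860983525419, 'cx': 249.57817125595838, 'cy': 190.17920149173955, 'extrinsics': array([[ 5.31000e-01, -8.47000e-01, -7.00000e-03, -2.52522e+02],
       [-4.58000e-01, -2.80000e-01, -8.43000e-01,  2.91767e+02],
       [ 7.13000e-01,  4.51000e-01, -5.37000e-01,  7.90023e+02],
       [ 0.00000e+00,  0.00000e+00,  0.00000e+00,  1.00000e+00]])}
top {'fx': 367.89274999324334, 'fy': 367.89274999324334, 'cx': 252.21646831666177, 'cy': 180.51868535956947, 'extrinsics': array([[-1.60000e-02, -9.99000e-01,  2.80000e-02, -2.11350e+01],
       [-9.96000e-01,  1.40000e-02, -9.30000e-02,  4.66398e+02],
       [ 9.20000e-02, -2.90000e-02, -9.95000e-01,  1.22574e+03],
       [ 0.00000e+00,  0.00000e+00,  0.00000e+00,  1.00000e+00]])}
{'time_s': 0.1, 'joint_pos': array([ 8.40008798e+01,  2.05855496e+01,  6.39026889e-01, -1.81845908e-02,
       -7.01351215e+01, -1.65088123e+01]), 'joint_vel': array([-0.02717061,  0.01024909,  0.12693333,  0.1039278 ,  0.00995255,
        0.03630213]), 'joint_efforts': array([-1.70198233e-03, -5.84763479e+01,  2.94105273e+01,  6.95449144e+00,
       -3.23254710e-03,  1.16626546e-05]), 'tool_pos': array([258.24157162, 623.2100901 , 247.47607685]), 'orientation': array([[ 9.23785197e-01, -3.82910840e-01, -4.45786510e-04],
       [-3.82911081e-01, -9.23784165e-01, -1.38594400e-03],
       [ 1.18882463e-04,  1.45101115e-03, -9.99998940e-01]]), 'ft_force': array([-0.64315968, -0.16715435,  0.17642168]), 'torque': array([-0.02348184, -0.00862114,  0.04358079]), 'opening': 85.2298798012603} 17.0
```

View pics/top0.png

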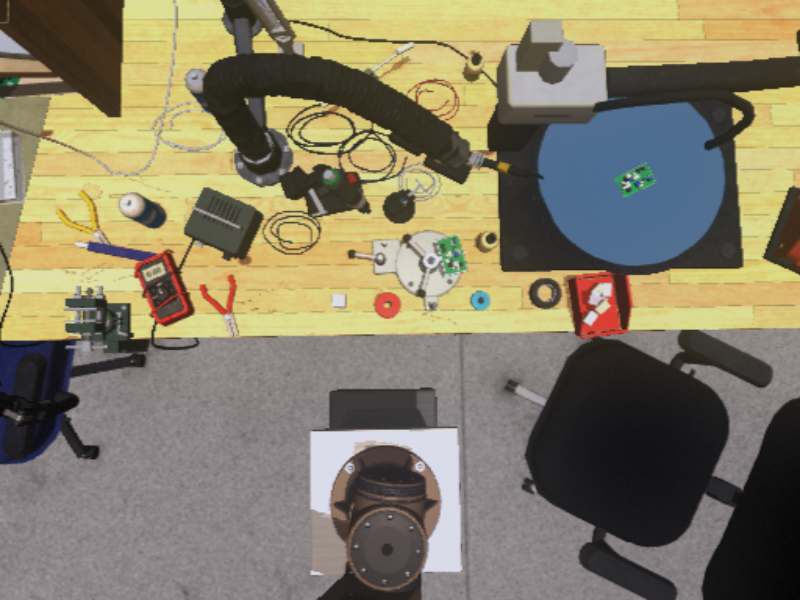

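View pics/scene0.png

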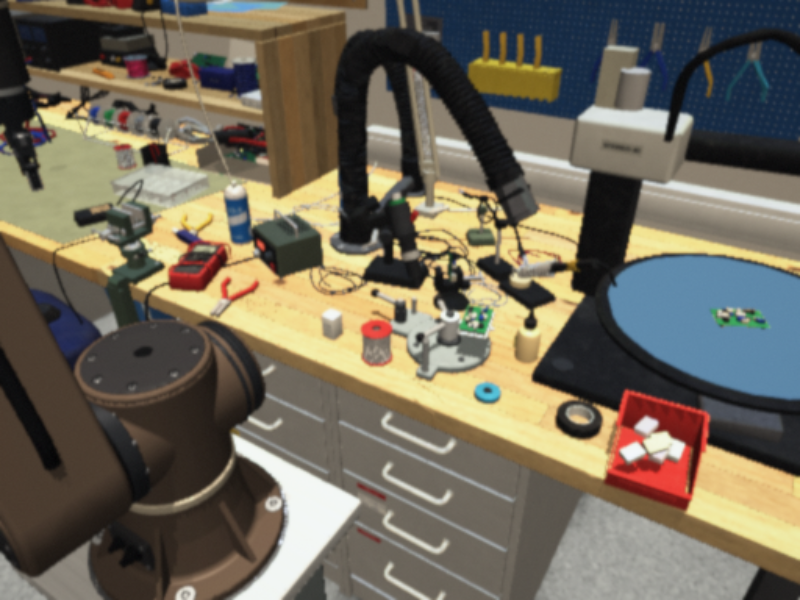

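The top view shows the stand hub near (430,262), the board arm to the right (-y), the lever pointing left (+y) with its ball near (352,254), and the post at (431,302) on the robot side. Next I'll enlarge both crops.

Run:
```python
from station import env
import cv2,numpy as np
a=env.read_camera("top")[:,:,::-1];b=env.read_camera("scene")[:,:,::-1]
# top crop cols 210-330, rows 115-205 x6.66
A=cv2.resize(a[115:205,205:325],(800,600),interpolation=cv2.INTER_CUBIC)
B=cv2.resize(b[165:255,225:345],(800,600),interpolation=cv2.INTER_CUBIC)
cv2.imwrite("pics/tc.png",A);cv2.imwrite("pics/sc.png",B)
```

```text
(no output)
```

View pics/tc.png

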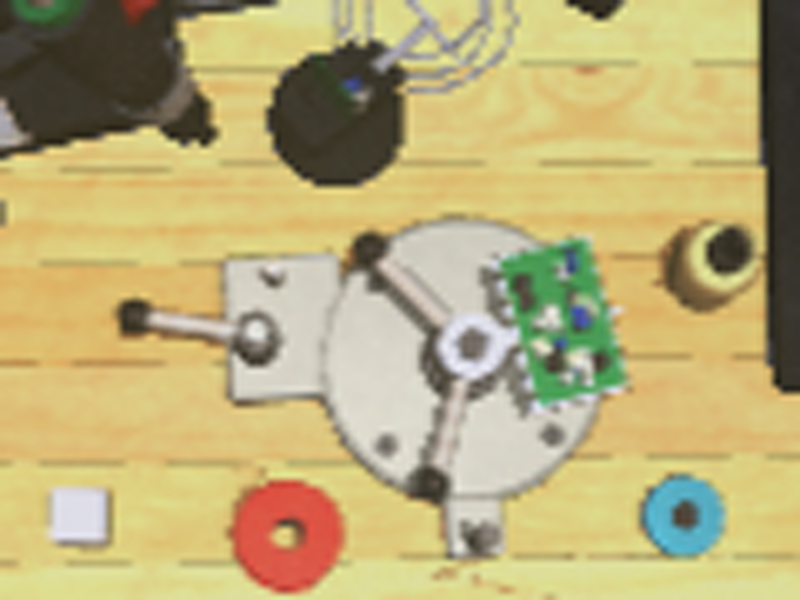

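View pics/sc.png

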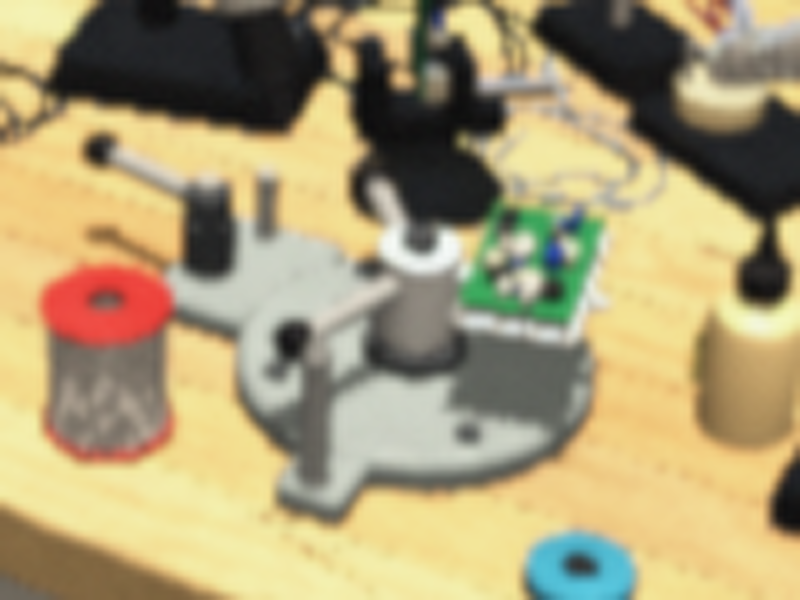

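The crops show ball_a at (372,248), ball_b at (430,483), the nose near (615,310), the lever ball at (133,316) and the post tip near (482,535). In the scene crop, ball_b is at (293,338), the lever ball at (102,150) and the post tip at (318,340). I'll fit one model to all of these.

```bash
cat > h.py <<'E'
from station import env
import numpy as np,cv2
from scipy.optimize import least_squares
OFF={"top":(205,115),"scene":(225,165)}
INF={n:env.camera_info(n) for n in OFF}
def proj(n,P):
    c=INF[n];q=c["extrinsics"]@np.r_[P,1];q=q[:3]
    return np.array([c["fx"]*q[0]/q[2]+c["cx"],c["fy"]*q[1]/q[2]+c["cy"]])
def raw(n,U): return (np.array(U)+.5)/6.66667-.5+np.array(OFF[n])
def ray(n,uv,z):
    c=INF[n];E=c["extrinsics"];d=E[:3,:3].T@np.array([(uv[0]-c["cx"])/c["fx"],(uv[1]-c["cy"])/c["fy"],1]);o=-E[:3,:3].T@E[:3,3]
    return o+d*(z-o[2])/d[2]
def pts(p):
    x,y,t,w,l=p
    R=lambda a:np.array([np.cos(a),np.sin(a)])
    W=lambda v,z:np.r_[x+np.cos(t)*v[0]-np.sin(t)*v[1],y+np.sin(t)*v[0]+np.cos(t)*v[1],z]
    n=np.pi+w
    return dict(disc=W((0,0),16),nose=W(78*R(n),55),a=W(70*R(n+2*np.pi/3),55),b=W(70*R(n-2*np.pi/3),55),
      lb=W(np.array([15,105])+62*R(np.pi/2-l),48),post=W((-94,0),85),board=W(46*R(n),77),pivot=W((15,105),48),index=W((-78,0),55))
def fit(obs,p0):
    f=lambda p:np.concatenate([proj(n,pts(p)[k])-raw(n,U) for n,k,U in obs])
    s=least_squares(f,p0,loss="soft_l1");
    for o,r in zip(obs,s.fun.reshape(-1,2)): print(o[:2],r.round(2))
    return s.x
E
python3 - <<'E'
from h import *
c=ray("top",raw("top",(463,357)),16);print(c)
obs=[("top","disc",(463,357)),("top","a",(372,248)),("top","b",(430,483)),("top","nose",(617,310)),("top","lb",(133,316)),("top","post",(482,535)),("top","board",(563,322)),
("scene","b",(293,338)),("scene","lb",(102,150)),("scene","post",(318,338)),("scene","nose",(603,298))]
p=fit(obs,[c[0],c[1],0,1.8,0]);print(p[:2],np.degrees(p[2:]))
for k,v in pts(p).items():print(k,v.round(1))
np.save("p.npy",p)
for n,U,z in[("top",(340,110),0),("top",(345,180),0),("top",(405,90),0),("top",(287,537),62),("top",(80,515),48),("top",(700,265),50),("scene",(425,190),0)]:print(n,U,ray(n,raw(n,U),z).round(0))
# vise height: scene column of top of vise
for z in(0,50,80,100,120,150):
  print(z,ray("scene",raw("scene",(430,95)),z).round(0),ray("top",raw("top",(340,110)),z).round(0))
E
```

```text
[ 508.14444018 -103.78757177   16.        ]
('top', 'disc') [-0.52  0.24]
('top', 'a') [-0.55  0.05]
('top', 'b') [-0.28  0.08]
('top', 'nose') [0.04 0.26]
('top', 'lb') [-0.35 -0.04]
('top', 'post') [ 0.38 -0.17]
('top', 'board') [-0.3 -0.2]
('scene', 'b') [0.25 0.37]
('scene', 'lb') [0.13 0.21]
('scene', 'post') [-0.09 -0.88]
('scene', 'nose') [1.25 1.51]
[ 507.34796774 -101.96921108] [  2.5144124  100.56246692  11.14040369]
disc [ 507.3 -102.    16. ]
nose [ 525.  -177.9   55. ]
a [558.5 -54.2  55. ]
b [440.4 -81.6  55. ]
lb [527.   64.9  48. ]
post [ 413.4 -106.1   85. ]
board [ 517.8 -146.8   77. ]
pivot [517.7   3.6  48. ]
index [ 429.4 -105.4   55. ]
top (340, 110) [641. -43.   0.]
top (345, 180) [604. -45.   0.]
top (405, 90) [652. -78.   0.]
top (287, 537) [415. -11.  62.]
top (80, 515) [428.  91.  48.]
top (700, 265) [ 549. -221.   50.]
scene (425, 190) [640. -38.   0.]
0 [718.  -1.   0.] [641. -43.   0.]
50 [642. -37.  50.] [630. -41.  50.]
80 [597. -59.  80.] [623. -40.  80.]
100 [566. -74. 100.] [618. -39. 100.]
120 [536. -88. 120.] [614. -39. 120.]
150 [ 491. -110.  150.] [607. -37. 150.]
```

```bash
cat >> h.py <<'E'
import json
def rows(targets,clo=1,save=True,nd=1):
    """targets: world (x,y,z,yaw deg); from saved commanded pose; prints rows"""
    try: c=np.array(json.load(open("cmd.json")))
    except FileNotFoundError: c=np.array([258.4,623.6,248.3,-22.51])
    a=np.radians(c[3]);X=np.array([np.cos(a),np.sin(a)]);Y=np.array([np.sin(a),-np.cos(a)])
    out=[]
    for t in targets:
        d=np.array(t[:2])-c[:2]
        r=np.round([d@X,d@Y,c[2]-t[2],c[3]-t[3]],nd);out.append(f"{clo} "+" ".join(f"{v:g}" for v in r))
    print("; ".join(out))
    n=np.r_[c[:2]+r[0]*X+r[1]*Y,c[2]-r[2],c[3]-r[3]]
    if save: json.dump(list(n),open("cmd.json","w"))
def wheelpose(p,phi,r,off,z):
    """finger behind (ccw side of) spoke at world angle phi deg"""
    f=np.radians(phi);n=np.array([-np.sin(f),np.cos(f)])
    q=np.array(p[:2])+r*np.array([np.cos(f),np.sin(f)])+off*n
    return [q[0],q[1],z,phi+90-360]
E
python3 - <<'E'
from h import *
p=np.load("p.npy");t=wheelpose(p,163.1,44,28,248);print(t)
rows([t])
E
```

```text
[np.float64(457.10850861663346), np.float64(-115.9690949154784), 248, -106.9]
1 466.7 607.1 0.3 84.4
```

Emit:
{"op": "arm_command", "data": {
  "steps": "1 233 303 0 42; 1 233 303 0 42; 1 233 303 0 42; 1 233 303 0 42; 1 233 303 0 42; 1 233 303 0 42; 1 233 303 0 42; 1 233 303 0 42; 1 233 303 0 42; 1 233 303 0 42"
}}

```text
time_s: 1.45
tool_pos: [357.5, 255.4, 248.0]
orientation: [[0.432, -0.902, -0.0], [-0.902, -0.432, -0.0], [0.0, 0.0, -1.0]]
ft_force: [-0.2, -0.4, 0.5]
opening: 0.2
```

Run:
```python
from h import *
print(env.tips_ahead,env.observe()["joint_pos"].round(1))
json.dump([357.6,254.5,248.3,-64.51],open("cmd.json","w"))
a=np.radians(-22.51);X=np.array([np.cos(a),np.sin(a)]);Y=np.array([np.sin(a),-np.cos(a)])
q=np.array([258.4,623.6])+233*X+303*Y;print(q)
json.dump([*q,248.3,-64.51],open("cmd.json","w"))
p=np.load("p.npy");t=wheelpose(p,163.1,44,28,160)
rows([t])
```

```text
17.0 [ 61.4  -2.4 -27.3  -0.  -65.1 -35.9]
[357.64642932 254.48193452]
1 377.2 69.6 88.3 42.4
```

Emit:
{"op": "arm_command", "data": {
  "steps": "1 377.2 69.6 88.3 42.4; 1 377.2 69.6 88.3 42.4; 1 377.2 69.6 88.3 42.4; 1 377.2 69.6 88.3 42.4; 1 377.2 69.6 88.3 42.4; 1 377.2 69.6 88.3 42.4; 1 377.2 69.6 88.3 42.4; 1 377.2 69.6 88.3 42.4; 1 377.2 69.6 88.3 42.4; 1 377.2 69.6 88.3 42.4; 1 377.2 69.6 88.3 42.4"
}}

```text
time_s: 2.82
tool_pos: [457.4, -115.1, 160.4]
orientation: [[-0.289, -0.957, 0.001], [-0.957, 0.289, 0.0], [-0.0, -0.001, -1.0]]
ft_force: [-0.4, -0.0, -0.9]
opening: -0.0
```

Run:
```python
from h import *
print(env.observe()["tool_pos"],env.observe()["joint_pos"].round(1))
a=env.read_camera("top")[:,:,::-1];b=env.read_camera("scene")[:,:,::-1]
A=cv2.resize(np.vstack([a[95:195,205:325],b[125:255,225:345]]),None,fx=2.6,fy=2.6)
A=np.hstack([cv2.resize(a[105:205,205:325],(400,333),interpolation=2),cv2.resize(b[155:255,225:345],(400,333),interpolation=2)])
cv2.imwrite("pics/ap.png",A)
p=np.load("p.npy");rows([wheelpose(p,163.1,44,28,57)])
```

```text
[ 457.36194687 -115.07926912  160.38726431] [  9.9   5.9 -31.4  -0.  -52.7 -26.7]
1 0 0 103 -0
```

View pics/ap.png

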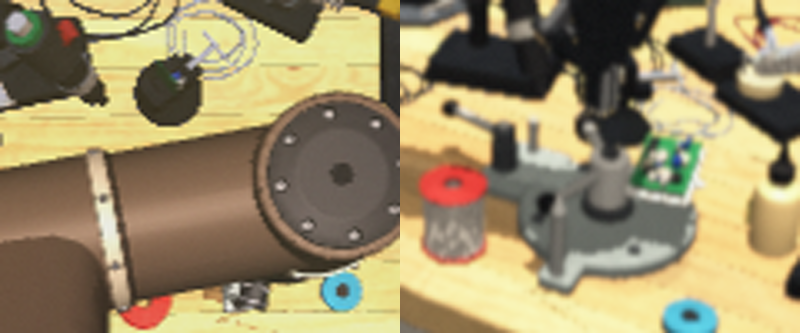

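Top view is blocked by the arm. The scene view shows the finger hovering clear above the gap. Going down.

Emit:
{"op": "arm_command", "data": {
  "steps": "1 0 0 30 0; 1 0 0 60 0; 1 0 0 85 0; 1 0 0 103 0; 1 0 0 103 0; 1 0 0 103 0"
}}

```text
time_s: 3.68
tool_pos: [457.7, -115.8, 57.7]
orientation: [[-0.29, -0.957, 0.001], [-0.957, 0.29, -0.0], [-0.0, -0.001, -1.0]]
ft_force: [0.4, 0.2, 0.2]
opening: 0.1
```

Run:
```python
from h import *
print(env.observe()["ft_force"],env.observe()["tool_pos"])
b=env.read_camera("scene")[:,:,::-1]
cv2.imwrite("pics/dn.png",cv2.resize(b[165:255,225:345],(533,400),interpolation=2))
p=np.load("p.npy")
print(json.load(open("cmd.json")))
# approach to contact offset 17, then sweep 40 deg
rows([wheelpose(p,163.1,44,o,57) for o in(25,22,20,18)]+[wheelpose(p,163.1-d,44,17,57) for d in (1,3,6,9,12,15,18,20)])
```

```text
[0.42266635 0.16498698 0.15879504] [ 457.70911604 -115.82928116   57.69620962]
[457.1506274673587, -115.9541794788858, 57.0, -106.91]
1 -3 0 0 -0; 1 -6 0 0 -0; 1 -8 0 0 -0; 1 -10 0 0 -0; 1 -11.7 0.3 0 1; 1 -13.3 0.9 0 3; 1 -15.7 1.6 0 6; 1 -18.1 2.2 0 9; 1 -20.5 2.6 0 12; 1 -22.9 2.9 0 15; 1 -25.4 3.1 0 18; 1 -27 3.2 0 20
```

View pics/dn.png

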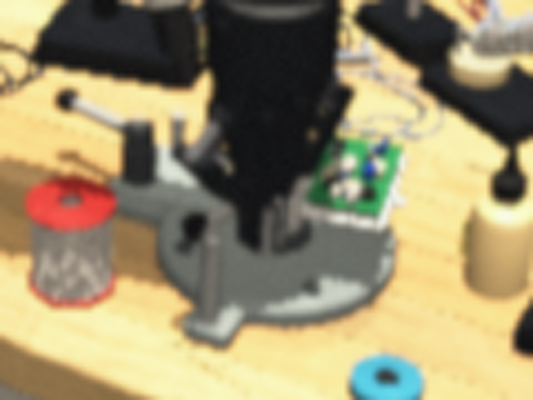

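The finger stands between the spoke and the board arm and touches nothing. Starting the push.

Emit:
{"op": "arm_command", "data": {
  "steps": "1 -3 0 0 0; 1 -6 0 0 0; 1 -8 0 0 0; 1 -10 0 0 0; 1 -11.7 0.3 0 1; 1 -13.3 0.9 0 3; 1 -15.7 1.6 0 6; 1 -18.1 2.2 0 9; 1 -20.5 2.6 0 12; 1 -22.9 2.9 0 15; 1 -25.4 3.1 0 18; 1 -27 3.2 0 20"
}}

```text
time_s: 5.22
tool_pos: [461.8, -89.4, 57.0]
orientation: [[-0.602, -0.798, -0.0], [-0.798, 0.602, -0.0], [0.001, 0.0, -1.0]]
ft_force: [-0.1, -2.7, 0.6]
opening: 0.1
```

Run:
```python
from h import *
print(env.observe()["ft_force"],env.observe()["tool_pos"],env.observe()["joint_pos"].round(1))
p=np.load("p.npy")
rows([wheelpose(p,143.1-d,44,17,57) for d in (3,6,9,12,15,18,21,24,27,30,33,35)])
rows([wheelpose(p,108.1-d,44,17,57) for d in (3,6,9,12,15,18,21,24,27,29,30,30)])
```

```text
[-0.07912676 -2.6553887   0.55505025] [461.83452659 -89.3761095   56.99787243] [ 13.1  14.3 -38.4   0.  -37.4 -50.2]
1 -2.4 0.8 0 3; 1 -4.7 1.6 0 6; 1 -7.1 2.1 0 9; 1 -9.6 2.6 0 12; 1 -12 2.9 0 15; 1 -14.5 3.1 0 18; 1 -16.9 3.2 0 21; 1 -19.4 3.1 0 24; 1 -21.9 2.9 0 27; 1 -24.3 2.6 0 30; 1 -26.8 2.2 0 33; 1 -28.4 1.8 0 35
1 -2.3 0.8 0 3; 1 -4.6 1.5 0 6; 1 -7 2.1 0 9; 1 -9.5 2.6 0 12; 1 -11.9 2.9 0 15; 1 -14.4 3.1 0 18; 1 -16.9 3.2 0 21; 1 -19.3 3.1 0 24; 1 -21.8 2.9 0 27; 1 -23.4 2.7 0 29; 1 -24.2 2.6 0 30; 1 -24.2 2.6 0 30
```

Emit:
{"op": "arm_command", "data": {
  "steps": "1 -2.4 0.8 0 3; 1 -4.7 1.6 0 6; 1 -7.1 2.1 0 9; 1 -9.6 2.6 0 12; 1 -12 2.9 0 15; 1 -14.5 3.1 0 18; 1 -16.9 3.2 0 21; 1 -19.4 3.1 0 24; 1 -21.9 2.9 0 27; 1 -24.3 2.6 0 30; 1 -26.8 2.2 0 33; 1 -28.4 1.8 0 35"
}}

```text
time_s: 6.72
tool_pos: [476.9, -65.6, 56.8]
orientation: [[-0.951, -0.309, -0.001], [-0.309, 0.951, -0.0], [0.001, 0.0, -1.0]]
ft_force: [-1.9, -2.0, 1.3]
opening: 0.1
```

Emit:
{"op": "arm_command", "data": {
  "steps": "1 -2.3 0.8 0 3; 1 -4.6 1.5 0 6; 1 -7 2.1 0 9; 1 -9.5 2.6 0 12; 1 -11.9 2.9 0 15; 1 -14.4 3.1 0 18; 1 -16.9 3.2 0 21; 1 -19.3 3.1 0 24; 1 -21.8 2.9 0 27; 1 -23.4 2.7 0 29; 1 -24.2 2.6 0 30; 1 -24.2 2.6 0 30"
}}

```text
time_s: 8.22
tool_pos: [499.5, -55.5, 56.8]
orientation: [[-0.978, 0.206, -0.0], [0.206, 0.978, -0.0], [0.0, -0.0, -1.0]]
ft_force: [-2.4, -1.0, -0.9]
opening: -0.2
```

Run:
```python
from h import *
print(env.observe()["ft_force"],env.observe()["tool_pos"],json.load(open("cmd.json")),env.observe()["joint_pos"].round(1))
b=env.read_camera("scene")[:,:,::-1];a=env.read_camera("top")[:,:,::-1]
A=np.hstack([cv2.resize(a[115:205,205:325],(400,300),interpolation=2),cv2.resize(b[165:255,225:345],(400,300),interpolation=2)])
cv2.imwrite("pics/w1.png",A)
```

```text
[-2.40445389 -1.01702465 -0.89925118] [499.54027788 -55.45693894  56.83875554] [499.75557380154646, -55.41588952772313, 57.0, -191.91] [  16.1   16.9  -34.4   -0.   -38.8 -118. ]
```

View pics/w1.png

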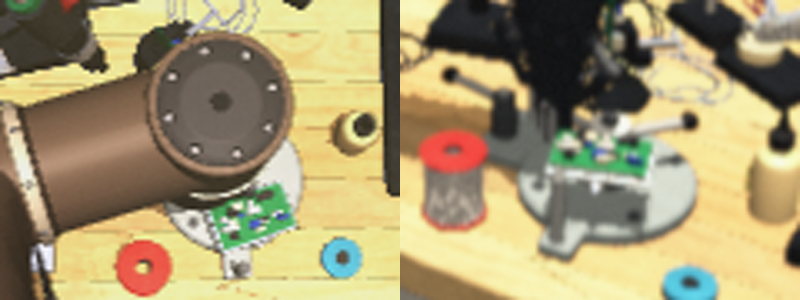

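The board arm is now about 15° short of the post, as the kinematics predict. I'll push most of what is left, slowly.

Run:
```python
from h import *
p=np.load("p.npy")
rows([wheelpose(p,78.1-d,44,17,57) for d in (2,4,6,8,10,11,12,12.6,13,13,13)])
```

```text
1 -1.6 0.6 0 2; 1 -3.1 1.1 0 4; 1 -4.7 1.5 0 6; 1 -6.3 2 0 8; 1 -7.9 2.3 0 10; 1 -8.7 2.4 0 11; 1 -9.5 2.6 0 12; 1 -10 2.7 0 12.6; 1 -10.4 2.7 0 13; 1 -10.4 2.7 0 13; 1 -10.4 2.7 0 13
```

Emit:
{"op": "arm_command", "data": {
  "steps": "1 -1.6 0.6 0 2; 1 -3.1 1.1 0 4; 1 -4.6 1.5 0 6; 1 -6.2 1.9 0 8; 1 -7.8 2.2 0 10; 1 -8.6 2.4 0 11; 1 -9.5 2.6 0 12; 1 -10 2.6 0 12.6; 1 -10.3 2.7 0 13; 1 -10.3 2.7 0 13; 1 -10.3 2.7 0 13"
}}

```text
time_s: 9.7
tool_pos: [510.5, -54.9, 57.0]
orientation: [[-0.907, 0.421, 0.0], [0.421, 0.907, 0.0], [-0.0, 0.0, -1.0]]
ft_force: [-1.7, -0.7, -0.9]
opening: -0.1
```

Run:
```python
from h import *
print(env.observe()["ft_force"],env.observe()["tool_pos"],json.load(open("cmd.json")))
b=env.read_camera("scene")[:,:,::-1];a=env.read_camera("top")[:,:,::-1]
A=np.hstack([cv2.resize(a[135:205,242:312],(400,400),interpolation=2),cv2.resize(b[175:245,275:345],(400,400),interpolation=2)])
cv2.imwrite("pics/w2.png",A)
```

```text
[-1.66342296 -0.66734622 -0.88031006] [510.47323604 -54.90882034  57.02255887] [510.4889052052301, -54.92031210824271, 57.0, -204.91]
```

View pics/w2.png

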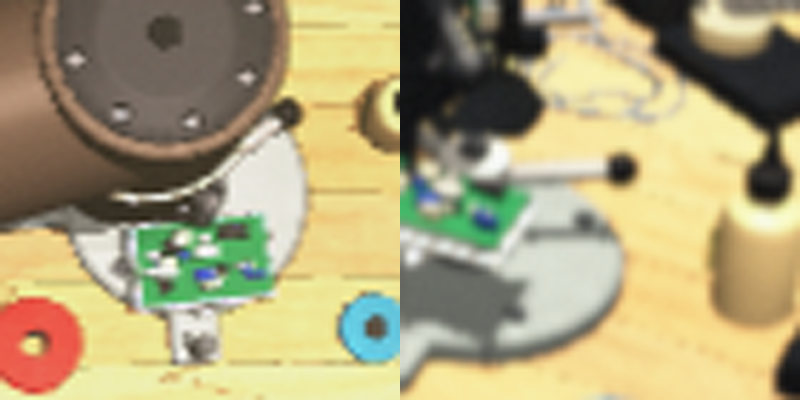

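ball_a shows at (289,111) in the top half and (222,168) in the scene half. The board centre is at (204,262) and the stand edge hasn't moved. I'll solve for the wheel angle.

```bash
cat > w.py <<'E'
from h import *
from scipy.optimize import minimize_scalar
def wheel(obs):
    p=np.load("p.npy").copy()
    for n,k,uv in obs:
        def e(w):
            q=p.copy();q[3]=w;return np.sum((proj(n,pts(q)[k])-uv)**2)
        s=minimize_scalar(e,bounds=(-.5,.5),method="bounded");print(n,k,"w deg",np.degrees(s.x).round(2),"res px",np.sqrt(s.fun).round(2))
def w2(n,U,off,s): return (np.array(U)+.5)/s-.5+np.array(off)
E
python3 - <<'E'
from w import *
s=40/7
wheel([("top","a",w2("top",(289,111),(242,135),s)),("scene","a",w2("scene",(222,168),(275,175),s)),("top","board",w2("top",(204,262),(242,135),s))])
c=[w2("top",u,(242,135),s) for u in[(138,232),(262,214),(272,292),(145,308)]]
g=[ray("top",x,77)[:2] for x in c]
for i,j in((0,1),(3,2),(0,3),(1,2)):
    d=g[j]-g[i];print(np.hypot(*d).round(1),np.degrees(np.arctan2(d[1],d[0])).round(1))
E
```

```text
top a w deg 2.79 res px 1.03
scene a w deg 4.4 res px 0.29
top board w deg 4.82 res px 0.51
71.6 -82.5
72.9 -83.7
43.5 -175.9
44.9 -174.2
```

Estimates agree on about +4°, so I'll push 4° more and then back away from the spoke.

Run:
```python
from h import *
p=np.load("p.npy")
rows([wheelpose(p,65.1-d,44,17,57) for d in (1,2,3,3.5,3.8,4,4,4)])
T=[wheelpose(p,61.1,44,o,57) for o in(17,19,22,26,30,30)]
rows(T)
rows([wheelpose(p,61.1,44,30,z) for z in(80,120,165,165,165)])
```

```text
1 -0.7 0.3 0 1; 1 -1.5 0.6 0 2; 1 -2.3 0.8 0 3; 1 -2.7 1 0 3.5; 1 -2.9 1 0 3.8; 1 -3.1 1.1 0 4; 1 -3.1 1.1 0 4; 1 -3.1 1.1 0 4
1 0 -0 0 -0; 1 2 -0 0 -0; 1 5 -0 0 -0; 1 9 -0 0 -0; 1 13 -0 0 -0; 1 13 -0 0 -0
1 0 -0 -23 -0; 1 0 -0 -63 -0; 1 0 -0 -108 -0; 1 0 -0 -108 -0; 1 0 -0 -108 -0
```

Emit:
{"op": "arm_command", "data": {
  "steps": "1 -0.8 0.3 0 1; 1 -1.6 0.6 0 2; 1 -2.3 0.8 0 3; 1 -2.7 0.9 0 3.5; 1 -3 1 0 3.8; 1 -3.1 1.1 0 4; 1 -3.1 1.1 0 4; 1 -3.1 1.1 0 4"
}}

```text
time_s: 10.8
tool_pos: [513.7, -55.2, 57.0]
orientation: [[-0.875, 0.483, 0.0], [0.483, 0.875, -0.0], [-0.0, -0.0, -1.0]]
ft_force: [-1.6, -0.9, -0.5]
opening: -0.2
```

Emit:
{"op": "arm_command", "data": {
  "steps": "1 2 0 0 0; 1 5 0 0 0; 1 9 0 0 0; 1 13 0 0 0; 1 13 0 0 0; 1 13 0 -23 0; 1 13 0 -63 0; 1 13 0 -108 0; 1 13 0 -108 0; 1 13 0 -108 0"
}}

```text
time_s: 12.05
tool_pos: [502.1, -48.9, 164.9]
orientation: [[-0.875, 0.484, 0.0], [0.484, 0.875, 0.0], [-0.0, 0.0, -1.0]]
ft_force: [0.8, -0.2, -0.8]
opening: 0.1
```

```bash
cat >> h.py <<'E'
def leverpose(p,phi,r,off,z):
    f=np.radians(phi);q=pts(p)["pivot"][:2]+r*np.array([np.cos(f),np.sin(f)])+off*np.array([-np.sin(f),np.cos(f)])
    return [q[0],q[1],z,phi-90]
E
python3 - <<'E'
from h import *
p=np.load("p.npy")
print(env.observe()["tool_pos"],json.load(open("cmd.json")))
t=leverpose(p,81.4,38,45,165);print(t)
rows([t])
E
```

```text
[502.07066667 -48.9155261  164.85230738] [502.3838851872914, -48.94368904777177, 165.0, -208.91]
[np.float64(478.91540942018617), np.float64(47.88959007765024), 165, -8.599999999999994]
1 67.4 73.4 0 -200.3
```

Emit:
{"op": "arm_command", "data": {
  "steps": "1 34 37 0 -100; 1 34 37 0 -100; 1 34 37 0 -100; 1 34 37 0 -100; 1 34 37 0 -100; 1 34 37 0 -100; 1 34 37 0 -100; 1 34 37 0 -100; 1 34 37 0 -100; 1 34 37 0 -100; 1 34 37 0 -100"
}}

```text
time_s: 13.42
tool_pos: [489.8, -0.3, 163.8]
orientation: [[-0.325, -0.946, -0.002], [-0.946, 0.325, -0.001], [0.001, 0.002, -1.0]]
ft_force: [-0.4, -0.1, -0.9]
opening: 0.2
```

Run:
```python
from h import *
p=np.load("p.npy")
a=np.radians(-208.91);X=np.array([np.cos(a),np.sin(a)]);Y=np.array([np.sin(a),-np.cos(a)])
q=np.array([502.384,-48.944])+34*X+37*Y
json.dump([*q,165,-108.91],open("cmd.json","w"))
print(q,env.observe()["tool_pos"],env.observe()["joint_pos"].round(1))
rows([leverpose(p,81.4,38,45,165)])
```

```text
[ 4.90508176e+02 -1.18138004e-01] [ 4.89803090e+02 -3.18018421e-01  1.63761763e+02] [ 23.    7.5 -28.9  -0.  -53.7 -41.9]
1 -41.7 26.5 0 -100.3
```

Emit:
{"op": "arm_command", "data": {
  "steps": "1 -41.7 26.5 0 -100.3; 1 -41.7 26.5 0 -100.3; 1 -41.7 26.5 0 -100.3; 1 -41.7 26.5 0 -100.3; 1 -41.7 26.5 0 -100.3; 1 -41.7 26.5 0 -100.3; 1 -41.7 26.5 0 -100.3; 1 -41.7 26.5 0 -100.3; 1 -41.7 26.5 0 -100.3; 1 -41.7 26.5 0 -100.3; 1 -41.7 26.5 0 -100.3"
}}

```text
time_s: 14.8
tool_pos: [478.6, 47.8, 164.4]
orientation: [[0.988, -0.152, -0.001], [-0.152, -0.988, -0.001], [-0.001, 0.001, -1.0]]
ft_force: [0.3, 0.4, 1.0]
opening: -0.2
```

Run:
```python
from h import *
print(env.observe()["tool_pos"],env.observe()["joint_pos"].round(1))
b=env.read_camera("scene")[:,:,::-1];a=env.read_camera("top")[:,:,::-1]
A=np.hstack([cv2.resize(a[135:205,242:312],(400,400),interpolation=2),cv2.resize(b[175:245,275:345],(400,400),interpolation=2)])
cv2.imwrite("pics/w3.png",A)
```

```text
[478.57294271  47.78207075 164.36581336] [ 29.2   6.6 -29.9  -0.  -53.6  52.1]
```

View pics/w3.png

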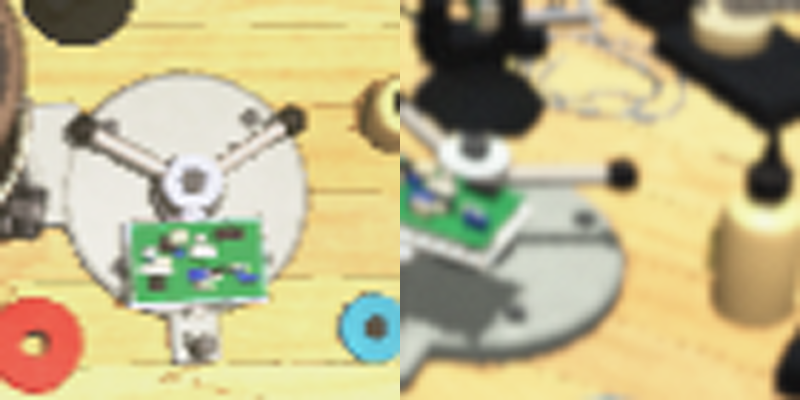

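The wheel is fully in view now: ball_a at (291,120), ball_b at (80,131) and board centre at (199,262). In the scene half, ball_a is at (222,175).

Run:
```python
from w import *
s=40/7;o=(242,135)
wheel([("top","a",w2("top",(291,120),o,s)),("top","b",w2("top",(80,131),o,s)),("scene","a",w2("scene",(222,175),(275,175),s)),("top","board",w2("top",(199,262),o,s))])
g=[ray("top",w2("top",u,o,s),55)[:2] for u in((291,120),(80,131))];d=g[1]-g[0]
print("spokes chord",np.hypot(*d),np.degrees(np.arctan2(d[1],d[0]))-92.5)
p=np.load("p.npy")
rows([leverpose(p,81.4,38,45,52),])
rows([leverpose(p,81.4,38,k,52) for k in(35,27,22,19,17)]+[leverpose(p,81.4-d,38,17,52) for d in (2,5,8,11,13,15)])
rows([leverpose(p,66.4-d,38,17,52) for d in (3,6,9,12,15,18,21,24,27,30,33,35)])
```

```text
top a w deg -1.16 res px 0.42
top b w deg 0.15 res px 0.03
scene a w deg 0.11 res px 0.08
top board w deg 1.41 res px 0.42
spokes chord 123.32542646701327 -0.18368399966747972
1 -0 0 113 -0
1 10 0 0 -0; 1 18 0 0 -0; 1 23 0 0 -0; 1 26 0 0 -0; 1 28 0 0 -0; 1 29.3 -0.5 0 2; 1 31.3 -1.3 0 5; 1 33.4 -2 0 8; 1 35.5 -2.5 0 11; 1 37 -2.8 0 13; 1 38.4 -3.1 0 15
1 2 -0.8 0 3; 1 4.1 -1.5 0 6; 1 6.1 -2.2 0 9; 1 8.3 -2.7 0 12; 1 10.4 -3.1 0 15; 1 12.6 -3.4 0 18; 1 14.7 -3.5 0 21; 1 16.9 -3.6 0 24; 1 19.1 -3.6 0 27; 1 21.3 -3.4 0 30; 1 23.4 -3.1 0 33; 1 24.9 -2.9 0 35
```

The wheel is at about 0° (spread ±1.3°). Now the lever. I'll use a contact radius of 33 mm so the finger stays clear of the ball and boss.

Run:
```python
from h import *
json.dump([478.92,47.89,165,-8.61],open("cmd.json","w"))
p=np.load("p.npy")
rows([leverpose(p,81.4,33,45,52),])
rows([leverpose(p,81.4,33,k,52) for k in(35,27,22,19,17)]+[leverpose(p,81.4-d,33,17,52) for d in (2,5,8,11,13,15)])
rows([leverpose(p,66.4-d,33,17,52) for d in (3,6,9,12,15,18,21,24,27,30,33,35)])
rows([leverpose(p,31.4-d,33,17,52) for d in (3,6,9,12,14,16,17,18,18,18)])
```

```text
1 -0 5 113 -0
1 10 -0 0 -0; 1 18 -0 0 -0; 1 23 -0 0 -0; 1 26 -0 0 -0; 1 28 -0 0 -0; 1 29.2 -0.6 0 2; 1 30.9 -1.4 0 5; 1 32.8 -2 0 8; 1 34.6 -2.6 0 11; 1 35.9 -3 0 13; 1 37.1 -3.3 0 15
1 1.8 -0.8 0 3; 1 3.6 -1.6 0 6; 1 5.4 -2.2 0 9; 1 7.3 -2.8 0 12; 1 9.1 -3.3 0 15; 1 11 -3.6 0 18; 1 13 -3.9 0 21; 1 14.9 -4 0 24; 1 16.9 -4.1 0 27; 1 18.8 -4.1 0 30; 1 20.7 -3.9 0 33; 1 22 -3.8 0 35
1 1.8 -0.8 0 3; 1 3.6 -1.6 0 6; 1 5.4 -2.2 0 9; 1 7.3 -2.8 0 12; 1 8.5 -3.1 0 14; 1 9.8 -3.4 0 16; 1 10.4 -3.5 0 17; 1 11.1 -3.6 0 18; 1 11.1 -3.6 0 18; 1 11.1 -3.6 0 18
```

Emit:
{"op": "arm_command", "data": {
  "steps": "1 0 5 30 0; 1 0 5 60 0; 1 0 5 90 0; 1 0 5 113 0; 1 0 5 113 0; 1 0 5 113 0"
}}

```text
time_s: 15.65
tool_pos: [478.6, 43.1, 52.6]
orientation: [[0.989, -0.15, 0.001], [-0.15, -0.989, 0.0], [0.001, -0.0, -1.0]]
ft_force: [-0.6, -0.0, 0.3]
opening: -0.0
```

Emit:
{"op": "arm_command", "data": {
  "steps": "1 10 0 0 0; 1 18 0 0 0; 1 23 0 0 0; 1 26 0 0 0; 1 28 0 0 0; 1 29.2 -0.6 0 2; 1 30.9 -1.4 0 5; 1 32.8 -2 0 8; 1 34.6 -2.6 0 11; 1 35.9 -3 0 13; 1 37.1 -3.3 0 15"
}}

```text
time_s: 17.02
tool_pos: [514.6, 40.4, 51.8]
orientation: [[0.915, -0.402, -0.001], [-0.402, -0.915, -0.0], [-0.001, 0.001, -1.0]]
ft_force: [-4.5, -0.9, 1.8]
opening: -0.2
```

Emit:
{"op": "arm_command", "data": {
  "steps": "1 1.8 -0.8 0 3; 1 3.6 -1.6 0 6; 1 5.4 -2.2 0 9; 1 7.3 -2.8 0 12; 1 9.1 -3.3 0 15; 1 11 -3.6 0 18; 1 13 -3.9 0 21; 1 14.9 -4 0 24; 1 16.9 -4.1 0 27; 1 18.8 -4.1 0 30; 1 20.7 -3.9 0 33; 1 22 -3.8 0 35"
}}

```text
time_s: 18.52
tool_pos: [536.6, 35.3, 51.7]
orientation: [[0.519, -0.855, -0.001], [-0.855, -0.519, -0.0], [-0.0, 0.001, -1.0]]
ft_force: [-2.7, 1.4, -1.1]
opening: 0.1
```

Emit:
{"op": "arm_command", "data": {
  "steps": "1 1.8 -0.8 0 3; 1 3.6 -1.6 0 6; 1 5.4 -2.2 0 9; 1 7.3 -2.8 0 12; 1 8.5 -3.1 0 14; 1 9.8 -3.4 0 16; 1 10.4 -3.5 0 17; 1 11.1 -3.6 0 18; 1 11.1 -3.6 0 18"
}}

```text
time_s: 19.65
tool_pos: [546.1, 27.8, 52.1]
orientation: [[0.232, -0.973, 0.0], [-0.973, -0.232, 0.0], [-0.0, -0.0, -1.0]]
ft_force: [-2.6, 2.5, -0.8]
opening: -0.0
```

Lever at about 77° with normal friction force. Now ease it on toward the stop while watching the force.

Run:
```python
from h import *
p=np.load("p.npy")
rows([leverpose(p,13.4-d,33,17,52) for d in (1,2,3,3.5,4,4)])
```

```text
1 0.5 -0.3 0 1; 1 1.1 -0.6 0 2; 1 1.7 -0.9 0 3; 1 2 -1 0 3.5; 1 2.3 -1.1 0 4; 1 2.3 -1.1 0 4
```

Emit:
{"op": "arm_command", "data": {
  "steps": "1 0.6 -0.2 0 1; 1 1.2 -0.5 0 2; 1 1.8 -0.7 0 3; 1 2.1 -0.9 0 3.5; 1 2.4 -1 0 4; 1 2.4 -1 0 4"
}}

```text
time_s: 20.4
tool_pos: [547.6, 25.7, 52.1]
orientation: [[0.163, -0.987, 0.0], [-0.987, -0.163, 0.0], [0.0, -0.0, -1.0]]
ft_force: [0.0, 2.9, -2.3]
opening: 0.2
```

Emit:
{"op": "arm_command", "data": {
  "steps": "1 0.6 0 0 0; 1 0.6 0 0 0; 1 0.6 0 0 0"
}}

```text
time_s: 20.78
tool_pos: [547.7, 25.2, 52.1]
orientation: [[0.163, -0.987, 0.001], [-0.987, -0.163, 0.0], [-0.0, -0.001, -1.0]]
ft_force: [1.3, 4.5, -1.8]
opening: 0.1
```

Emit:
{"op": "arm_command", "data": {
  "steps": "1 0.6 0 0 0; 1 0.6 0 0 0; 1 0.6 0 0 0"
}}

```text
time_s: 21.15
tool_pos: [547.8, 25.1, 52.1]
orientation: [[0.163, -0.987, 0.001], [-0.987, -0.163, 0.001], [-0.001, -0.001, -1.0]]
ft_force: [-0.5, 6.9, -1.4]
opening: 0.3
```

Force climbs while the tool stands still, so the lever is at its stop. Backing off and lifting away.

Emit:
{"op": "arm_command", "data": {
  "steps": "1 -2 0 0 0; 1 -6 0 0 0; 1 -14 0 0 0; 1 -22 0 0 0; 1 -22 0 -20 0; 1 -22 0 -70 0; 1 -50 0 -120 0; 1 -100 0 -120 0; 1 -140 0 -120 0; 1 -140 0 -120 0; 1 -140 0 -120 0"
}}

```text
time_s: 22.52
tool_pos: [524.4, 162.8, 171.9]
orientation: [[0.164, -0.986, -0.0], [-0.986, -0.164, -0.0], [0.0, 0.0, -1.0]]
ft_force: [-0.2, 0.0, 0.0]
opening: 0.0
```

Run:
```python
from h import *
print(env.observe()["time_s"],env.observe()["tool_pos"],env.observe()["ft_force"])
a=env.read_camera("top")[:,:,::-1]
cv2.imwrite("pics/fin.png",cv2.resize(a[115:205,205:325],(800,600),interpolation=2))
```

```text
22.525 [524.35800182 162.84423035 171.87229695] [-0.18634053  0.04537595  0.02215998]
```

View pics/fin.png

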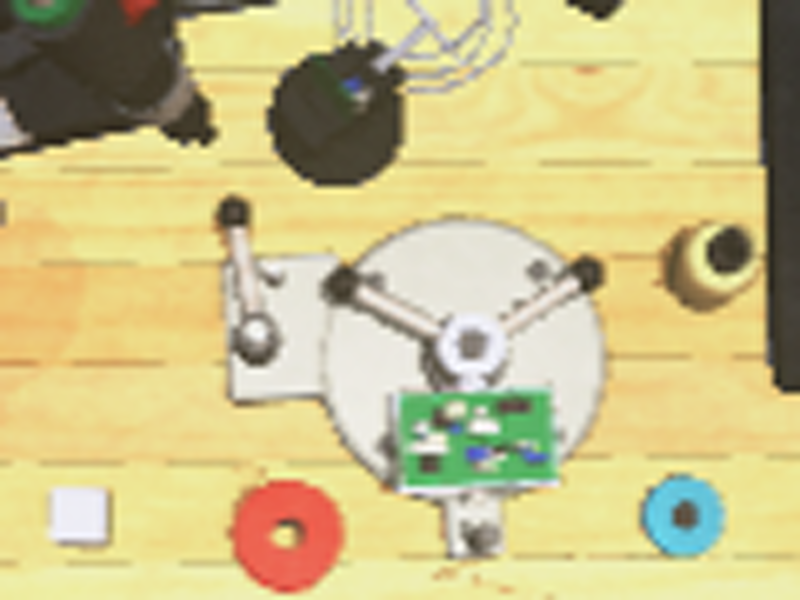

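The final view shows the lever ball at (233,212), the balls at (588,273) and (342,283), and the stand and bystanders unmoved. I'll check the angles.

Run:
```python
from w import *
p=np.load("p.npy")
q=ray("top",raw("top",(233,212)),48)-pts(p)["pivot"];print("lever r",np.hypot(*q[:2]),"rad",np.pi/2+p[2]-np.arctan2(q[1],q[0]))
wheel([("top",k,raw("top",U)) for k,U in(("a",(588,273)),("b",(342,283)),("board",(477,438)))])
```

```text
lever r 61.92714982399026 rad 1.4599843040466431
top a w deg -1.4 res px 0.67
top b w deg -1.4 res px 0.01
top board w deg 0.32 res px 0.23
```

Lever at 1.46 rad (stop 1.45), wheel within about 1.5° of zero (5° allowed). Handing in.

```bash
python3 -c "
from station import env
print(env.job_done())"
```

```text
the job is handed in; nothing more can be done
None
```

The board arm's nose now points at the post and the locking lever lies in against its stop. I handed the job in with the arm well clear; the hand-in reported no verdict.

- **Wheel:** I pushed it about 100° clockwise by the ball_b spoke with the closed fingertip; the wrist read about 3 N at each check. The last picture gives −1.4° from both spoke balls and +0.3° from the board centre. They disagree by about 1.7°, but all are well inside the 5° allowed.
- **Lever:** I swung it in from its far side. At the stop the tool stood still and the wrist force rose to about 7 N. The last picture gives 1.46 rad, against 1.45 rad at the stop and 1.28 rad required.
- **Surroundings:** In the last top picture the stand, flux bottle, reel, relay and wick stand where they were. The cutters and tape lay outside that crop, so I did not check them again, but the tool worked well away from them.
- **Time and contact:** The last move ended at 22.5 s of the 51 s allowed, with the wrist force near zero.

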